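# Change the plate of the vegetable slicer

## Task

Change the slicer over to the coarse plate, which hangs rearmost on the crowded hook. First hang all the plates in front of it, and also the old plate that stands loose in the slicer, on the empty spare hook; then set the coarse plate upright in the slicer's slot and press it down until it is fully home, its blade's shoulders flush with the rim.

Things in the scene. Friction and masses are not known exactly. Their poses are not given: they have to be found in the camera images.
- crowded_peg (a point): Middle of the level peg (on its axis) of the fixed hook stand that holds the plates: a straight steel peg, 8 mm in diameter, axis 185 mm above the worktop, on an upright 20 mm post. In this frame z is up; the peg's root, at the post, lies 90 mm along +x and its tip 90 mm along -x; the last 12 mm of the tip turn up by 6 mm.
- spare_peg (a point): The same point and frame on the second hook stand, of the same make and size, whose peg is empty at the start. Each stand has a wooden foot 14 mm thick and 110 mm wide, from 20 mm behind the post to 130 mm before it, and a dark ball 24 mm across on top of the post, at the peg's height.
- coarse_plate_mid (a point): Coarse plate (nine wide raised teeth), rearmost on the crowded peg, 40 mm before the post. Point half-way up, in its middle plane; z up along the plate, y across its width, x normal to it. 129 mm tall, 120 g: below, a steel blade 80 mm wide, 75 tall, 6 thick, its lowest 8 mm thinned to 3 and narrowed to 74; above, a grip. Hung at rest, this point is 52 mm below the peg's axis.
- coarse_plate_eye (a point): Middle of the eye in the coarse plate's white grip, 39.5 mm above its mid point; all plates alike. The grip is 36 mm wide (y), 14 thick (x), 54 tall, flat on top; the eye goes through along x, 22 mm wide, from 12 mm below this point to a V roof (eaves 11 mm, apex 17 mm above). Take the grip by its two sides, 36 mm apart along y, about 5 mm above this point: the peg is not in the way.
- front_plate_1_mid (a point): a slicer plate like the others (same sizes), with many small teeth; same point and frame. May be absent. Hangs on the crowded peg before the coarse plate; the front plates hang in any order, in places 26 mm apart along the peg (some places empty)
- front_plate_2_mid (a point): a slicer plate like the others (same sizes), with six upright ribs; as front plate 1
- front_plate_3_mid (a point): a slicer plate like the others (same sizes), with one slanting blade; as front plate 1
- front_plate_4_mid (a point): a slicer plate like the others (same sizes), with two rows of short upright teeth; as front plate 1
- old_plate_mid (a point): a slicer plate like the others (same sizes), with four level ribs; same point and frame. At the start it stands in the slicer's slot on the raised catch, not pressed home
- slot_mouth (a point): Centre of the slot's mouth at the slicer's rim, 95 mm above the worktop. z up, y along the slot (83.5 mm long), x across it (9.5 mm wide); sloping lead-ins widen it to about 17 by 90 mm at the rim. A plate let down on the raised catch has its mid point 0.5 mm below the rim (shoulders 10 mm proud); fully home, 10.5 mm below (shoulders flush). It fits either way round.
- slicer: The slicer: a heavy white box (1.8 kg) of two end columns and open rails on a grey foot, 120 x 150 mm, 95 mm high; origin on the worktop under the slot's middle, axes as the slot's. It stands loose and may get shifted.
- catch (a joint): The catch in the bottom of the slot that carries the plate's lower edge: 0 raised, 0.010 m fully down. It slides stiffly (about 7 N), does not spring back, and is pushed down by pressing on the plate's top.
- glass_cup: a bystander: clear glass cup, 72 mm across, 62 mm high, origin at its foot, to the left; leave it standing
- mug: a bystander: white mug standing upside down, 87 x 118 x 64 mm, origin at its foot, to the right; leave it standing
Not all that is in view belongs to the job. What is shaped like the part that bears front_plate_3_mid but yellow is not meant.

How it is judged:
By the outcome, as a careful person would: the job done as asked, in the order asked, and still so for the second after the job is handed in, with the robot touching nothing.
Of front_plate_1, front_plate_2, front_plate_3, front_plate_4 only 2 to 4 are there at a start; the rules pass over those that are not, and their reading is None.
At some moment in a run one of slicer may be knocked a few centimetres aside while the robot is not near it.
It also fails if it takes over 210 s, if anything falls off the work surface, if the arm or the gripper's body presses on something with over 40 N, if the wrist force passes 120 N, or if a joint passes its speed limit or range.

## Robot

A 7-joint arm with a two-finger parallel gripper is mounted at the origin on a cart in front of the work surface, level with it; the furniture and walls round the work are solid. World frame = base frame: x ahead of the robot, y to its left, z up, the work surface at z = 0. Lengths are in m, angles in rad, forces in N, time in s.
With the tool pointing down it reaches from about 0.425 to 0.925 m from the base axis. Payload 6.8 kg.
Tool frame: the origin (TCP) lies between the finger pads; the fingertips stand 22 mm ahead of it and the grasp point (between the pads) lies 3 mm ahead of it; z points along the fingers, y is the direction in which the jaws open and shut (so a half turn about z gives the same grasp; the last joint's range is limited). The gripper opens to 85 mm and grips with 20 to 120 N. Pads are 22 mm wide; open, the fingers measure 114 mm over their backs; the gripper's body (76 mm by 85 mm) begins 54 mm behind the grasp point. The pads swing forward as they close: fully open they stand 13 mm farther back than shut.
Start: joints at [1.11, 0.477, 0.022, 1.555, -0.011, 1.109, -0.083], TCP at [0.233, -0.633, 0.253] pointing down, gripper open.
Joint ranges: [-2.96, 2.96], [-0.34, 2.1], [-1.41, 1.46], [0.24, 2.44], [-1.37, 4.51], [0.17, 1.92], [-2.96, 2.96]. Speed limits (rad/s): [2.39, 2.39, 3.14, 3.14, 3.14, 3.14, 3.14].

## Interface

Orientations are given as a unit quaternion [w, x, y, z].
In Python, from station import bot gives the robot as it stands. The module is installed in compiled form; this text tells all that it offers.
- The arm moves only by the tool drive_tool, never from a script. Its argument "series" is one flat list of numbers, 7 for each row, row after row: the opening, from -1 (shut) to 1 (fully open), then the shift along the tool's x, y, z in mm, then the turn, a rotation vector about the tool's x, y, z in rad. In form: [jaw, x, y, z, wx, wy, wz, jaw, x, y, z, wx, wy, wz, ...]. A call has 1 to 12 rows; each row shifts and turns the commanded pose from where the row before left it, along the tool's axes as they then stand; what a row does not reach is not made up. A row lasts 1/8 s, in which the tool goes at most 62.5 mm and 10.7 degrees, less where a joint would pass 70% of its speed; a pose out of reach is approached as far as the arm can. A call with a gripper value outside its range is refused whole. The fingers move at their own pace and stop on an object; "force" is the grip in N (left out, the last holds). Time passes only in rows, so rows that do not move let the fingers close. It gives the time, the measured TCP pose, the force and the opening at its end, in the units of the state.
- bot.get_obs(): the state, without advancing time (a new reading comes with each control period).
- bot.read_camera(name): name is "scene" or "top"; returns a dict with "pixels" (480x640x3 uint8, blue, green, red), "camera_matrix" (3x3 intrinsics, pixels), "distortion" ([k1, k2, p1, p2, k3] as OpenCV has them; the pictures are not rectified), "rvec" (rotation vector, rad) and "tvec" (3), from world to camera coordinates, as OpenCV has them. Camera axes: x right, y down, z forward; pixel columns grow to the right and rows downward; lengths in m; the calibration is good to about 2 mm. A picture is of the moment at which its call begins. There is no depth.
- bot.hand_in(): hands the job in, once; it reports no verdict.
The state is a dict: "t": time; "q": joint angles; "joint_vel": joint speeds; "joint_torque": joint torques, N m; "eef_pos": TCP position; "tool_rot": TCP orientation; "contact_force": force on the tool from outside, world axes, zero at the start; "torque": the same for the moment, N m; "gripper_width": opening from 0.0 (shut) to 1.0 (fully open).
Only numpy, scipy, OpenCV 4.12 (cv2) and the standard library are available. Lean on these libraries where they do the work, as an engineer would, in place of code of your own. Each camera call takes 0.05 s, during which the arm holds its last target. There are 200 camera calls.

## Working session

There is one attempt and no reset: what is moved stays moved. The work goes in short steps, Python scripts to look and compute and a tool call to move; the robot and the scene stay as the last step left them, time stands still between calls to the robot, and variables do not carry over. Pictures are saved under pics/ and viewed, about 12 in all and at most 16, crops included, and the job is handed in when it is done.

Besides the shell and the picture viewer there is one more tool, called after "Request:" as a command line: name --argument value ..., lists and objects as JSON in quotes. drive_tool: Moves the arm, as the interface text tells. Its arguments: {"type":"object","properties":{"series":{"type":"array"},"force":{"type":"number"}},"required":["series"]}

```bash
mkdir -p pics; cat > h.py <<'E'
import numpy as np, cv2
from station import bot
from scipy.spatial.transform import Rotation as R
def cam(n,save=None):
    c=bot.read_camera(n)
    c={k:(np.array(v) if k!='pixels' else v) for k,v in c.items()}
    if save: cv2.imwrite('pics/'+save,c['pixels'])
    return c
def ray(c,uv):
    p=cv2.undistortPoints(np.array([[uv]],float),c['camera_matrix'],c['distortion'])[0,0]
    r=cv2.Rodrigues(c['rvec'])[0]
    return -r.T@c['tvec'].ravel(), r.T@np.array([p[0],p[1],1])
def onz(c,uv,z):
    o,d=ray(c,uv); return o+d*(z-o[2])/d[2]
def two(c1,u1,c2,u2):
    a,d=ray(c1,u1);b,e=ray(c2,u2)
    s=np.linalg.lstsq(np.c_[d,-e],b-a,rcond=None)[0]
    p,q=a+d*s[0],b+e*s[1]; return (p+q)/2,np.linalg.norm(p-q)
def proj(c,P):
    return cv2.projectPoints(np.array(P,float).reshape(-1,3),c['rvec'],c['tvec'],c['camera_matrix'],c['distortion'])[0].reshape(-1,2)
E
python3 - <<'E'
from h import *
np.set_printoptions(precision=4,suppress=True)
for n in('scene','top'):
    c=cam(n,n+'0.png'); o,d=ray(c,(320,240)); print(n,o,d,c['camera_matrix'][0,0])
s=bot.get_obs(); print(s)
print(R.from_quat(np.roll(s['tool_rot'],-1)).as_matrix())
E
```

```text
scene [-0.519   0.4653  0.7994] [ 0.7768 -0.3955 -0.4904] 479.83990241050174
top [-0.0148 -0.2841  1.7331] [ 0.2976  0.1282 -0.9462] 566.6487312082536
{'t': 0.1, 'q': array([ 1.1099,  0.4777,  0.0223,  1.5564, -0.0115,  1.1093, -0.0831]), 'joint_vel': array([ 0.0013, -0.0026, -0.0004, -0.0016,  0.0007,  0.0006,  0.0005]), 'joint_torque': array([  0.0043, -59.7763,   1.614 , -28.1954,   0.013 ,   0.005 ,
         0.    ]), 'eef_pos': array([ 0.233 , -0.633 ,  0.2524]), 'tool_rot': array([-0.0008,  0.9845,  0.1755, -0.0002]), 'contact_force': array([ 0.8942, -0.1356, -0.2863]), 'torque': array([0.0254, 0.0014, 0.0142]), 'gripper_width': 1.003620152866954}
[[ 0.9384  0.3455 -0.0007]
 [ 0.3455 -0.9384  0.0015]
 [-0.0001 -0.0017 -1.    ]]
```

```bash
ls pics
```

```text
scene0.png
top0.png
```

View pics/scene0.png

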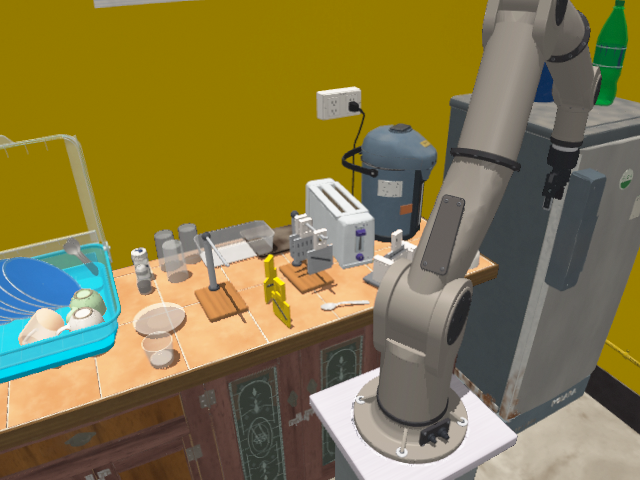

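View pics/top0.png

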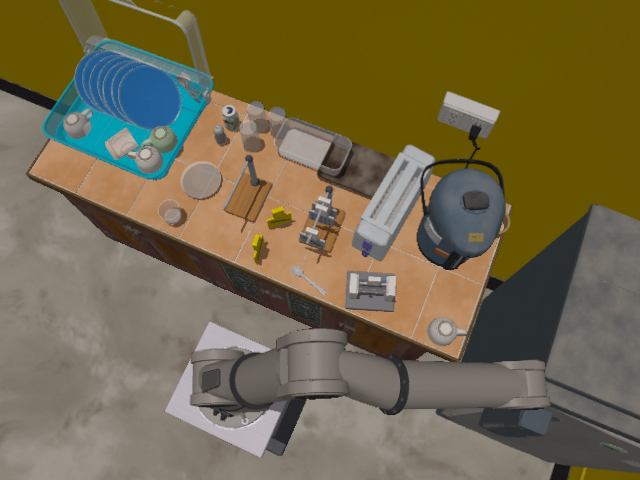

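```bash
python3 - <<'E'
from h import *
a=cv2.imread('pics/top0.png')[140:320,200:410]; b=cv2.imread('pics/scene0.png')[190:340,180:440]
cv2.imwrite('pics/ta.png',cv2.resize(a,None,fx=3.3,fy=3.3,interpolation=cv2.INTER_CUBIC)[:600])
cv2.imwrite('pics/sa.png',cv2.resize(b,None,fx=3,fy=3,interpolation=cv2.INTER_CUBIC))
E
```

```text
(no output)
```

View pics/ta.png

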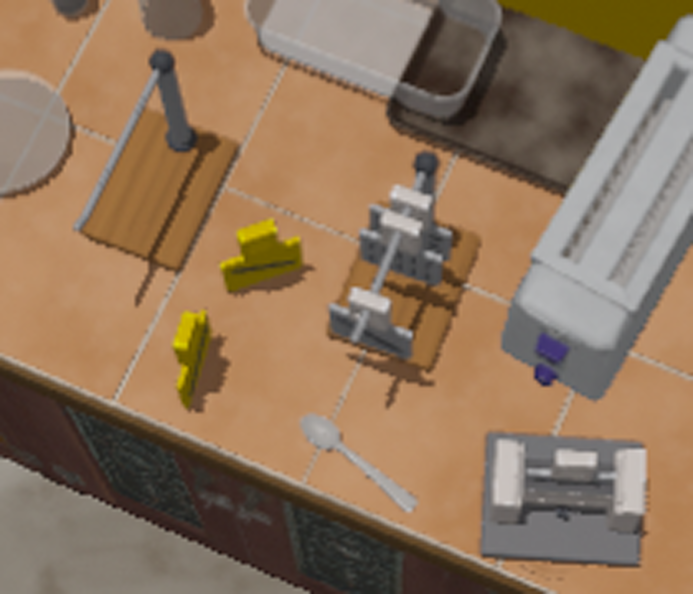

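View pics/sa.png

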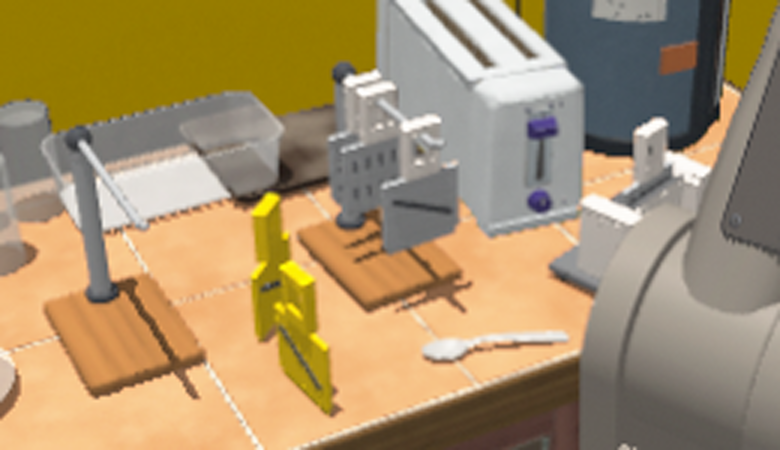

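```bash
python3 - <<'E'
from h import *
np.set_printoptions(precision=4,suppress=True)
t=cam('top');s=cam('scene')
def blob(c,m,box,inv=False):
    x0,y0,x1,y1=box; p=c['pixels'][y0:y1,x0:x1].astype(int)
    k=m(p).astype(np.uint8)
    n,l,st,ce=cv2.connectedComponentsWithStats(k)
    for i in range(1,n):
        if st[i,4]>=12: print('  ',st[i,:5]+[x0,y0,0,0,0],ce[i]+[x0,y0])
dark=lambda p:(p.max(2)<75)
white=lambda p:(p.min(2)>165)
print('spare top');blob(t,dark,(240,150,262,166))
print('spare sc');blob(s,dark,(198,228,216,244))
print('crow top');blob(t,dark,(322,183,338,196))
print('crow sc');blob(s,dark,(286,208,302,221))
print('white slicer top');blob(t,white,(344,265,402,312))
print('white plates top');blob(t,lambda p:p.min(2)>150,(296,190,345,250))
# initial pairs
print('spare ball',two(t,(249,158.3),s,(206,236)),onz(t,(249,158.3),.185))
print('crow ball',two(t,(329.3,189.3),s,(294.5,214.5)),onz(t,(329.3,189.3),.185))
print('spare tip',two(t,(224.4,209),s,(228,265)),onz(t,(224.4,209),.188))
print('crow tip',two(t,(308.5,242.5),s,(326.7,237.5)),onz(t,(308.5,242.5),.188))
for n,u in dict(fl=(347.6,271.2),fr=(396.4,274),br=(394.2,311.2),bl=(346,308.2)).items(): print('foot',n,onz(t,u,.014))
for n,u in dict(a=(311,234.5),b=(321.5,209),c=(324.5,200.5),old=(375,279.5)).items(): print(n,onz(t,u,.1975 if n!='old' else .159))
E
```

```text
spare top
   [246 156   6   8  30] [248.9333 159.2   ]
spare sc
crow top
   [326 187   6   7  26] [328.8077 189.8846]
crow sc
white slicer top
   [350 273   8  20 134] [353.2313 283.0821]
   [369 276  12   5  47] [374.1702 278.4468]
   [385 276  11  19 153] [390.7974 284.8824]
white plates top
   [318 196  13   7  50] [323.86 199.08]
   [313 202  15   9  56] [320.5714 206.5179]
   [306 225  12  10  56] [311.6786 230.125 ]
spare ball (array([0.6268, 0.2286, 0.1843]), np.float64(0.002976903026530548)) [0.6274 0.2298 0.185 ]
crow ball (array([ 0.63  , -0.0367,  0.1823]), np.float64(0.0028334968284965205)) [ 0.6299 -0.0359  0.185 ]
spare tip (array([0.4471, 0.2223, 0.1888]), np.float64(0.0006843110384999642)) [0.4471 0.2223 0.188 ]
crow tip (array([ 0.4504, -0.0478,  0.1895]), np.float64(0.0004653876081474585)) [ 0.451  -0.0474  0.188 ]
foot fl [ 0.4655 -0.1721  0.014 ]
foot fr [ 0.5182 -0.3165  0.014 ]
foot br [ 0.4047 -0.3529  0.014 ]
foot bl [ 0.3544 -0.2131  0.014 ]
a [ 0.4732 -0.0456  0.1975]
b [ 0.5577 -0.0418  0.1975]
c [ 0.586  -0.0392  0.1975]
old [ 0.4335 -0.2631  0.159 ]
```

Request:
drive_tool --series '[1,35,-31,0,0,0,0,1,35,-31,0,0,0,0,1,35,-31,0,0,0,0,1,35,-31,0,0,0,0,1,35,-31,0,0,0,0,1,35,-31,0,0,0,0,1,35,-31,0,0,0,0,1,35,-31,0,0,0,0,1,37,-29,0,0,0,0,1,0,0,0,0,0,0,1,0,0,0,0,0,0]' --force 40

```text
t: 1.58
eef_pos: [0.4346, -0.2644, 0.2532]
tool_rot: [0.0, 0.984, 0.175, -0.0]
contact_force: [0.0, -0.7, 0.2]
gripper_width: 0.998
```

```bash
cat >> h.py <<'E'
def go(x,y,z,yaw):
    """print the tool-frame turn (about tool z) then shift (mm) to target TCP, tool down, tool x at yaw"""
    s=bot.get_obs(); r=R.from_quat(np.roll(s['tool_rot'],-1)); p=s['eef_pos']
    tgt=R.from_matrix(np.array([[np.cos(yaw),np.sin(yaw),0],[np.sin(yaw),-np.cos(yaw),0],[0,0,-1.]]))
    print('pos',np.round(p,4),'turn',np.round((r.inv()*tgt).as_rotvec(),3),'shift(after turn)',np.round(1000*tgt.inv().apply(np.array([x,y,z])-p),1),'F',np.round(s['contact_force'],1),'w',round(s['gripper_width'],3))
E
python3 - <<'E'
from h import *
np.set_printoptions(precision=4,suppress=True)
t=cam('top','top1.png');s=cam('scene','scene1.png')
print(onz(t,(353.2,283.1),.095),onz(t,(390.8,284.9),.095))
go(.4345,-.2635,.139,.352)
cv2.imwrite('pics/t1.png',np.vstack([cv2.resize(t['pixels'][225:325,320:450],None,fx=4,fy=3,interpolation=cv2.INTER_CUBIC),cv2.resize(s['pixels'][190:290,340:470],None,fx=4,fy=3,interpolation=cv2.INTER_CUBIC)]))
E
```

```text
[ 0.4156 -0.2068  0.095 ] [ 0.4551 -0.3117  0.095 ]
pos [ 0.4342 -0.2653  0.2532] turn [ 0.     0.001 -0.001] shift(after turn) [  0.9  -1.5 114.2] F [-0.3 -0.3 -0.5] w 0.996
```

View pics/t1.png

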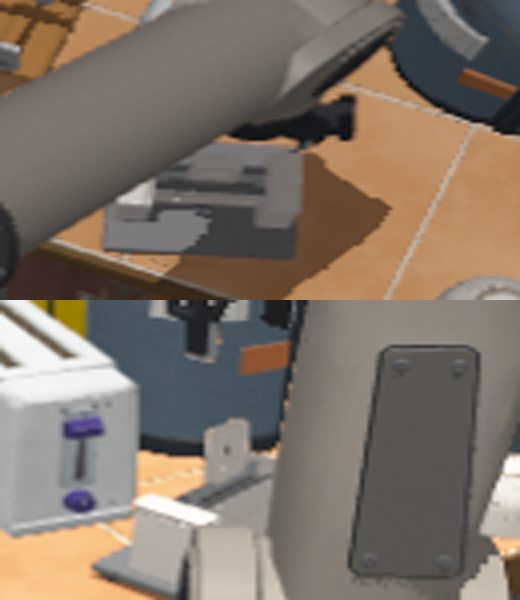

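The slicer and the old plate stand under the gripper, unchanged (plate grip at about crop (230,450)). I'm going down to take it.

Request:
drive_tool --series '[1,1,-2,30,0,0,0,1,0,0,30,0,0,0,1,0,0,30,0,0,0,1,0,0,24,0,0,0,1,0,0,0,0,0,0,-0.1,0,0,0,0,0,0,-0.3,0,0,0,0,0,0,-1,0,0,0,0,0,0,-1,0,0,0,0,0,0,-1,0,0,0,0,0,0,-1,0,0,0,0,0,0]'

```text
t: 3.05
eef_pos: [0.4359, -0.2623, 0.1401]
tool_rot: [0.001, 0.984, 0.175, 0.001]
contact_force: [-0.5, -0.4, 5.1]
gripper_width: 0.412
```

```bash
python3 - <<'E'
from h import *
go(.4345,-.2635,.139,.352)
E
```

```text
pos [ 0.4359 -0.2623  0.1401] turn [ 0.002 -0.001  0.001] shift(after turn) [-1.8  0.7  1.1] F [-0.5 -0.4  5.1] w 0.412
```

Request:
drive_tool --series '[-1,0,0,-8,0,0,0,-1,0,0,-12,0,0,0,-1,0,0,-15,0,0,0,-1,0,0,-15,0,0,0,-1,0,0,-15,0,0,0,-1,0,0,-20,0,0,0,-1,0,0,-30,0,0,0,-1,0,0,-30,0,0,0,-1,0,0,-30,0,0,0,-1,0,0,0,0,0,0]'

```text
t: 4.3
eef_pos: [0.4364, -0.2622, 0.3172]
tool_rot: [0.002, 0.984, 0.175, 0.002]
contact_force: [-0.6, 0.7, -1.1]
gripper_width: 0.418
```

```bash
python3 - <<'E'
from h import *
go(.417,.2205,.31,.037)
t=cam('top','top2.png');s=cam('scene','scene2.png')
cv2.imwrite('pics/t2.png',np.vstack([cv2.resize(t['pixels'][225:325,320:450],None,fx=4,fy=3,interpolation=cv2.INTER_CUBIC),cv2.resize(s['pixels'][160:260,340:470],None,fx=4,fy=3,interpolation=cv2.INTER_CUBIC)]))
E
```

```text
pos [ 0.4364 -0.2622  0.3172] turn [ 0.003 -0.004  0.316] shift(after turn) [  -1.6 -483.1    7.2] F [-0.6  0.7 -1.1] w 0.418
```

View pics/t2.png

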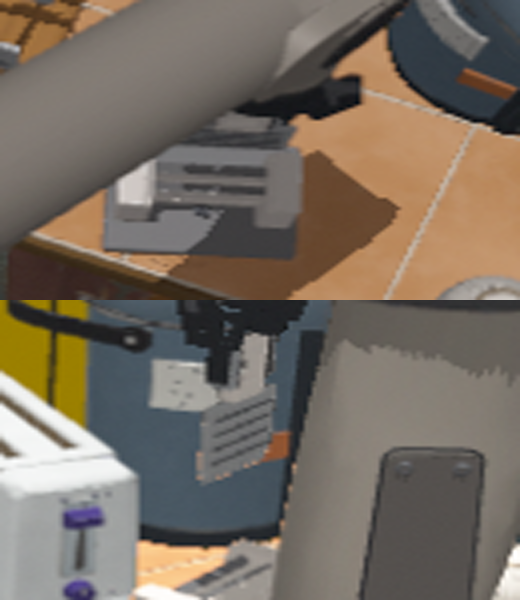

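Request:
drive_tool --series '[-1,0,0,-20,0,0,0.158,-1,0,0,-20,0,0,0.158,-1,10,-48,0,0,0,0,-1,10,-48,0,0,0,0,-1,10,-48,0,0,0,0,-1,5,-48,0,0,0,0,-1,0,-48,0,0,0,0,-1,0,-48,0,0,0,0,-1,-5,-48,0,0,0,0,-1,-10,-48,0,0,0,0,-1,-10,-48,0,0,0,0,-1,-12,-51,0,0,0,0]'

```text
t: 5.9
eef_pos: [0.4145, 0.2216, 0.353]
tool_rot: [0.001, 1.0, 0.018, -0.001]
contact_force: [-0.2, -0.3, -1.0]
gripper_width: 0.417
```

```bash
python3 - <<'E'
from h import *
go(.417,.2205,.1905,.037)
E
```

```text
pos [0.4145 0.2216 0.353 ] turn [ 0.001  0.002 -0.001] shift(after turn) [  2.5   1.2 162.5] F [-0.2 -0.3 -1. ] w 0.417
```

Request:
drive_tool --series '[-1,0,1,35,0,0,0,-1,0,0,40,0,0,0,-1,0,0,40,0,0,0,-1,0,0,30,0,0,0,-1,0,0,17,0,0,0,-1,0,0,0,0,0,0,-1,10,0,0,0,0,0,-1,10,0,0,0,0,0,-1,10,0,0,0,0,0,-1,10,0,0,0,0,0,-1,10,0,0,0,0,0]'

```text
t: 7.28
eef_pos: [0.4663, 0.2217, 0.1924]
tool_rot: [-0.0, 1.0, 0.018, 0.0]
contact_force: [0.4, -0.6, -0.7]
gripper_width: 0.416
```

```bash
python3 - <<'E'
from h import *
go(.587,.2278,.1905,.037)
t=cam('top','top3.png');s=cam('scene','scene3.png')
cv2.imwrite('pics/t3.png',np.hstack([cv2.resize(t['pixels'][140:240,190:290],None,fx=4,fy=4,interpolation=cv2.INTER_CUBIC),cv2.resize(s['pixels'][200:300,170:270],None,fx=4,fy=4,interpolation=cv2.INTER_CUBIC)]))
E
```

```text
pos [0.4663 0.2217 0.1924] turn [-0. -0. -0.] shift(after turn) [120.8  -1.7   1.9] F [ 0.4 -0.6 -0.7] w 0.416
```

View pics/t3.png

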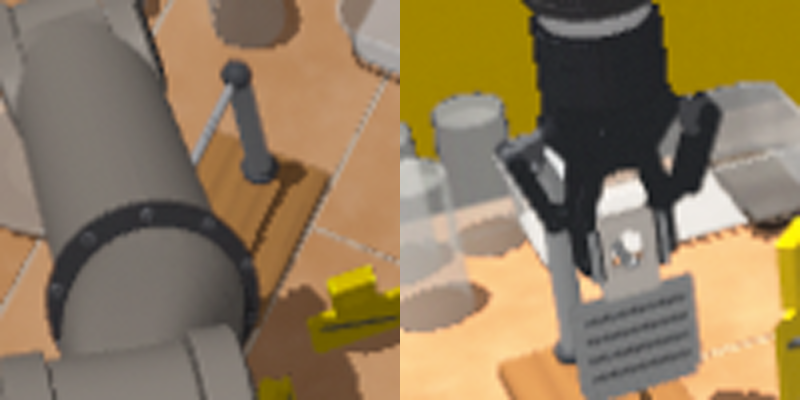

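The peg tip shows inside the old plate's eye (crop ~(628,248)), with no force. Advancing.

Request:
drive_tool --series '[-1,15,-1,0,0,0,0,-1,15,-1,0,0,0,0,-1,15,0,1,0,0,0,-1,15,0,0,0,0,0,-1,15,0,0,0,0,0,-1,15,0,0,0,0,0,-1,15,0,0,0,0,0,-1,15,0,0,0,0,0,-1,0,0,4,0,0,0,-1,0,0,4,0,0,0,-1,0,0,3,0,0,0,-1,0,0,0,0,0,0]'

```text
t: 8.88
eef_pos: [0.5848, 0.228, 0.18]
tool_rot: [0.0, 1.0, 0.019, -0.0]
contact_force: [0.1, 0.5, -1.1]
gripper_width: 0.417
```

Request:
drive_tool --series '[-1,0,0,2,0,0,0,-1,0,0,0,0,0,0,0.2,0,0,0,0,0,0,1,0,0,0,0,0,0,1,0,0,0,0,0,0,1,0,0,0,0,0,0,1,0,0,0,0,0,0,1,0,0,-15,0,0,0,1,0,0,-30,0,0,0,1,0,0,-40,0,0,0,1,0,0,-40,0,0,0,1,0,0,0,0,0,0]'

```text
t: 10.38
eef_pos: [0.5869, 0.2295, 0.3084]
tool_rot: [-0.002, 1.0, 0.018, 0.004]
contact_force: [0.3, 0.6, -0.9]
gripper_width: 0.997
```

```bash
python3 - <<'E'
from h import *
go(.474,-.046,.31,.064)
t=cam('top','top4.png');s=cam('scene','scene4.png')
cv2.imwrite('pics/t4.png',np.hstack([cv2.resize(t['pixels'][175:255,270:360],None,fx=4.4,fy=4.4,interpolation=cv2.INTER_CUBIC),cv2.resize(s['pixels'][200:280,180:270],None,fx=4.4,fy=4.4,interpolation=cv2.INTER_CUBIC)]))
cv2.imwrite('pics/t4b.png',cv2.resize(s['pixels'][200:280,260:360],None,fx=7,fy=7,interpolation=cv2.INTER_CUBIC))
E
```

```text
pos [0.5869 0.2295 0.3084] turn [-0.003 -0.008 -0.027] shift(after turn) [-130.3  267.7   -1.6] F [ 0.3  0.6 -0.9] w 0.997
```

View pics/t4.png

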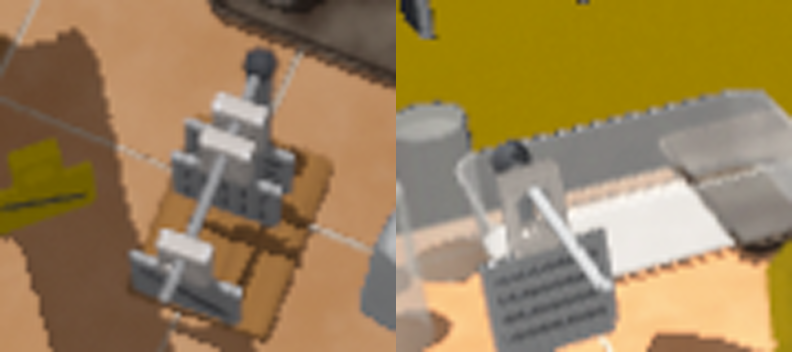

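View pics/t4b.png

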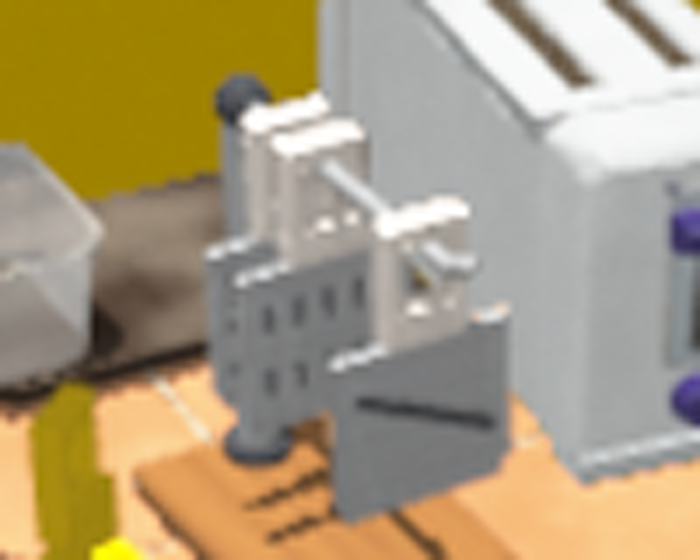

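```bash
python3 - <<'E'
from h import *
np.set_printoptions(precision=4,suppress=True)
t=cam('top');s=cam('scene')
# scene crop 7x off (260,200): grip-top centres
S=dict(a=(422,213),b=(318,137),c=(287,112)); T=dict(a=(186,247),b=(227,146),c=(240,111))
for k in 'abc':
    u=(270+T[k][0]/4.4,175+T[k][1]/4.4); v=(260+S[k][0]/7,200+S[k][1]/7)
    print(k,onz(t,u,.1975),onz(s,v,.1975),two(t,u,s,v))
E
```

```text
a [ 0.4841 -0.0448  0.1975] [ 0.4798 -0.0446  0.1975] (array([ 0.4838, -0.0455,  0.1958]), np.float64(0.002309020188364715))
b [ 0.5602 -0.041   0.1975] [ 0.5564 -0.0381  0.1975] (array([ 0.5613, -0.0405,  0.1947]), np.float64(0.0001389404019645624))
c [ 0.5868 -0.0389  0.1975] [ 0.5825 -0.037   0.1975] (array([ 0.5875, -0.0389,  0.195 ]), np.float64(0.0008231226922949576))
```

Request:
drive_tool --series '[1,-20,45,0,0.003,0.008,-0.026,1,-20,45,0,0,0,0,1,-20,45,0,0,0,0,1,-20,45,0,0,0,0,1,-20,45,0,0,0,0,1,-20,40,0,0,0,0,1,0,0,0,0,0,0]'

```text
t: 11.45
eef_pos: [0.4791, -0.0472, 0.3007]
tool_rot: [-0.001, 1.0, 0.028, 0.002]
contact_force: [0.2, -0.2, -0.3]
gripper_width: 0.998
```

```bash
python3 - <<'E'
from h import *
go(.483,-.0455,.1785,.062)
E
```

```text
pos [ 0.4791 -0.0472  0.3007] turn [-0.002 -0.005 -0.006] shift(after turn) [  4.   -1.5 122.2] F [ 0.2 -0.2 -0.3] w 0.998
```

Request:
drive_tool --series '[1,4,-1,30,-0.002,-0.005,-0.006,1,0,0,30,0,0,0,1,0,0,30,0,0,0,1,0,0,22,0,0,0,1,0,0,10,0,0,0,1,0,0,0,0,0,0,-0.1,0,0,0,0,0,0,-0.3,0,0,0,0,0,0,-1,0,0,0,0,0,0,-1,0,0,0,0,0,0,-1,0,0,0,0,0,0,-1,0,0,0,0,0,0]'

```text
t: 12.95
eef_pos: [0.486, -0.0428, 0.1806]
tool_rot: [0.0, 0.999, 0.034, 0.002]
contact_force: [0.3, -4.2, 6.1]
gripper_width: 0.414
```

```bash
python3 - <<'E'
from h import *
go(.483,-.0455,.1785,.062)
E
```

```text
pos [ 0.486  -0.0428  0.1806] turn [ 0.    -0.004  0.006] shift(after turn) [-3.2  2.5  2.1] F [ 0.3 -4.2  6.1] w 0.414
```

Request:
drive_tool --series '[-1,0,0,-6,0,0,0,-1,0,0,-6,0,0,0,-1,0,0,0,0,0,0,-1,-10,0,0,0,0,0,-1,-10,0,0,0,0,0]'

```text
t: 13.58
eef_pos: [0.4643, -0.0434, 0.1915]
tool_rot: [-0.001, 0.999, 0.034, 0.001]
contact_force: [0.5, 0.3, -1.9]
gripper_width: 0.42
```

```bash
python3 - <<'E'
from h import *
go(.431,-.0485,.1925,.062)
E
```

```text
pos [ 0.4643 -0.0434  0.1915] turn [-0.001 -0.002  0.007] shift(after turn) [-33.6   3.   -1. ] F [ 0.5  0.3 -1.9] w 0.42
```

Request:
drive_tool --series '[-1,-5,2,0,0,0,0,-1,-10,1,0,0,0,0,-1,-10,0,0,0,0,0,-1,-9,0,0,0,0,0,-1,0,0,0,0,0,0,-1,0,0,-20,0,0,0,-1,0,0,-40,0,0,0,-1,0,0,-40,0,0,0,-1,0,0,-50,0,0,0,-1,0,0,0,0,0,0]'

```text
t: 14.82
eef_pos: [0.4337, -0.0487, 0.3456]
tool_rot: [0.0, 0.999, 0.034, 0.006]
contact_force: [1.2, 0.1, -1.4]
gripper_width: 0.413
```

```bash
python3 - <<'E'
from h import *
go(.415,.2205,.343,.037)
E
```

```text
pos [ 0.4337 -0.0487  0.3456] turn [ 0.001 -0.011  0.032] shift(after turn) [  -8.8 -269.7    2.6] F [ 1.2  0.1 -1.4] w 0.413
```

Request:
drive_tool --series '[-1,8,-45,0,0,-0.01,0.032,-1,2,-45,0,0,0,0,-1,0,-45,0,0,0,0,-1,-5,-45,0,0,0,0,-1,-7,-45,0,0,0,0,-1,-7,-45,0,0,0,0,-1,0,0,20,0,0,0,-1,0,0,40,0,0,0,-1,0,0,40,0,0,0,-1,0,0,30,0,0,0,-1,0,0,20,0,0,0,-1,0,0,0,0,0,0]'

```text
t: 16.32
eef_pos: [0.4084, 0.2201, 0.19]
tool_rot: [0.0, 1.0, 0.019, -0.006]
contact_force: [-0.4, 0.2, -0.7]
gripper_width: 0.413
```

```bash
python3 - <<'E'
from h import *
go(.547,.2263,.1925,.037)
t=cam('top');s=cam('scene')
cv2.imwrite('pics/t5.png',np.hstack([cv2.resize(t['pixels'][225:325,320:420],None,fx=4,fy=4,interpolation=cv2.INTER_CUBIC),cv2.resize(s['pixels'][200:300,170:270],None,fx=4,fy=4,interpolation=cv2.INTER_CUBIC)]))
E
```

```text
pos [0.4084 0.2201 0.19  ] turn [0.    0.011 0.   ] shift(after turn) [138.7  -1.   -2.5] F [-0.4  0.2 -0.7] w 0.413
```

View pics/t5.png

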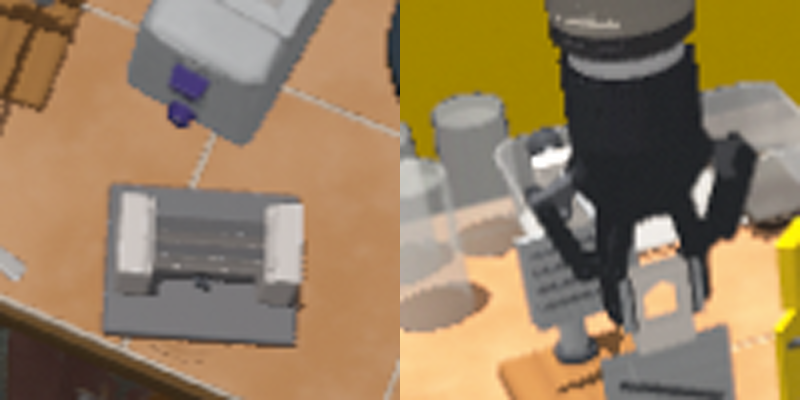

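Slicer empty and unmoved; plate 3 before the spare peg, old plate hung behind. Inserting.

Request:
drive_tool --series '[-1,8,-1,-2,0,0.01,0,-1,10,0,0,0,0,0,-1,10,0,0,0,0,0,-1,10,0,0,0,0,0,-1,10,0,0,0,0,0,-1,15,0,0,0,0,0,-1,15,0,0,0,0,0,-1,15,0,0,0,0,0,-1,15,0,0,0,0,0,-1,15,0,0,0,0,0,-1,14,0,0,0,0,0,-1,0,0,0,0,0,0]'

```text
t: 17.92
eef_pos: [0.5478, 0.2268, 0.1943]
tool_rot: [-0.001, 1.0, 0.018, 0.002]
contact_force: [-1.2, 0.7, -1.4]
gripper_width: 0.42
```

```bash
python3 - <<'E'
from h import *
go(.547,.2263,.1805,.037)
E
```

```text
pos [0.5478 0.2268 0.1943] turn [-0.001 -0.003 -0.001] shift(after turn) [-0.8  0.5 13.8] F [-1.2  0.7 -1.4] w 0.42
```

Request:
drive_tool --series '[-1,0,0,5,0,0,0,-1,0,0,5,0,0,0,-1,0,0,4,0,0,0,-1,0,0,0,0,0,0,0.2,0,0,0,0,0,0,1,0,0,0,0,0,0,1,0,0,0,0,0,0,1,0,0,0,0,0,0,1,0,0,-15,0,0,0,1,0,0,-30,0,0,0,1,0,0,-40,0,0,0,1,0,0,-40,0,0,0]'

```text
t: 19.42
eef_pos: [0.5463, 0.227, 0.3078]
tool_rot: [-0.001, 1.0, 0.019, 0.002]
contact_force: [0.3, 0.4, -0.2]
gripper_width: 0.999
```

```bash
python3 - <<'E'
from h import *
go(.5625,-.0408,.31,.062)
E
```

```text
pos [0.5463 0.227  0.3078] turn [-0.001 -0.004 -0.025] shift(after turn) [ -0.5 268.3  -2.2] F [ 0.3  0.4 -0.2] w 0.999
```

Request:
drive_tool --series '[1,0,45,0,-0.001,-0.004,-0.025,1,0,45,0,0,0,0,1,0,45,0,0,0,0,1,0,45,0,0,0,0,1,-1,45,0,0,0,0,1,-1,43,0,0,0,0,1,0,0,0,0,0,0]'

```text
t: 20.3
eef_pos: [0.56, -0.0454, 0.3062]
tool_rot: [0.001, 1.0, 0.027, -0.0]
contact_force: [-0.2, 0.1, 0.4]
gripper_width: 0.998
```

```bash
python3 - <<'E'
from h import *
np.set_printoptions(precision=4,suppress=True)
go(.5610,-.0408,.1785,.062)
s=cam('scene')
cv2.imwrite('pics/t6.png',np.hstack([cv2.resize(s['pixels'][200:300,170:270],None,fx=4,fy=4,interpolation=cv2.INTER_CUBIC),cv2.resize(s['pixels'][180:280,260:360],None,fx=4,fy=4,interpolation=cv2.INTER_CUBIC)]))
E
```

```text
pos [ 0.56   -0.0454  0.3062] turn [ 0.002  0.    -0.007] shift(after turn) [  1.3  -4.5 127.7] F [-0.2  0.1  0.4] w 0.998
```

View pics/t6.png

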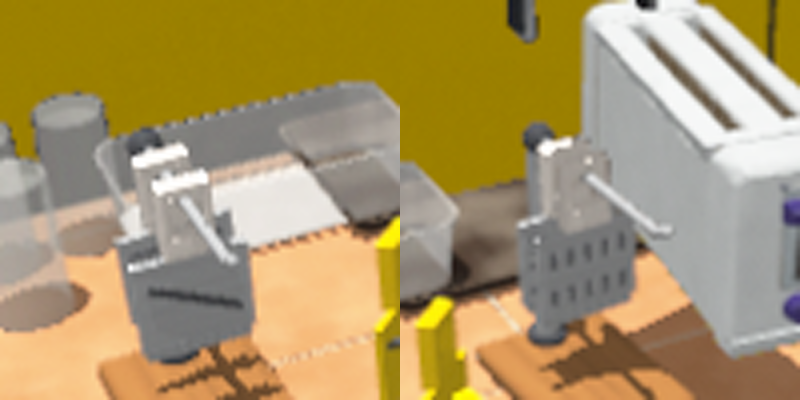

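Old plate and plate 3 hang well on the spare; plate 4 next.

Request:
drive_tool --series '[1,1,-6,30,0.002,0,-0.007,1,0,0,30,0,0,0,1,0,0,30,0,0,0,1,0,0,27,0,0,0,1,0,0,10,0,0,0,1,0,0,0,0,0,0,-0.1,0,0,0,0,0,0,-0.3,0,0,0,0,0,0,-1,0,0,0,0,0,0,-1,0,0,0,0,0,0,-1,0,0,0,0,0,0,-1,0,0,0,0,0,0]'

```text
t: 21.85
eef_pos: [0.5613, -0.038, 0.1796]
tool_rot: [0.001, 0.999, 0.033, 0.0]
contact_force: [0.1, -7.0, 4.4]
gripper_width: 0.412
```

```bash
python3 - <<'E'
from h import *
go(.561,-.0405,.1785,.062)
E
```

```text
pos [ 0.5613 -0.038   0.1796] turn [ 0.002 -0.001  0.004] shift(after turn) [-0.5  2.5  1.1] F [ 0.1 -7.   4.4] w 0.412
```

Request:
drive_tool --series '[-1,0,2,-6,0,0,0,-1,0,0,-6,0,0,0,-1,0,0,0,0,0,0,-1,-10,0,0,0,0,0,-1,-15,0,0,0,0,0,-1,-15,0,0,0,0,0,-1,-15,0,0,0,0,0,-1,-15,0,0,0,0,0,-1,-15,0,0,0,0,0,-1,0,0,0,0,0,0]'

```text
t: 23.1
eef_pos: [0.4745, -0.0428, 0.1905]
tool_rot: [-0.001, 0.999, 0.034, -0.001]
contact_force: [0.7, -0.0, -0.3]
gripper_width: 0.418
```

```bash
python3 - <<'E'
from h import *
go(.432,-.048,.1925,.062)
E
```

```text
pos [ 0.4745 -0.0428  0.1905] turn [-0.001  0.001  0.007] shift(after turn) [-42.8   2.5  -2. ] F [ 0.7 -0.  -0.3] w 0.418
```

Request:
drive_tool --series '[-1,-8,1,-1,0,0,0,-1,-10,1,-1,0,0,0,-1,-10,1,0,0,0,0,-1,-10,0,0,0,0,0,-1,-5,0,0,0,0,0,-1,0,0,0,0,0,0,-1,0,0,-20,0,0,0,-1,0,0,-40,0,0,0,-1,0,0,-40,0,0,0,-1,0,0,-50,0,0,0,-1,0,0,0,0,0,0]'

```text
t: 24.48
eef_pos: [0.4357, -0.0484, 0.3463]
tool_rot: [-0.0, 0.999, 0.034, 0.003]
contact_force: [0.5, 0.0, -2.2]
gripper_width: 0.416
```

```bash
python3 - <<'E'
from h import *
go(.415,.2215,.343,.037)
E
```

```text
pos [ 0.4357 -0.0484  0.3463] turn [ 0.    -0.007  0.032] shift(after turn) [ -10.7 -270.5    3.3] F [ 0.5  0.  -2.2] w 0.416
```

Request:
drive_tool --series '[-1,6,-45,0,0,-0.006,0.032,-1,2,-45,0,0,0,0,-1,0,-45,0,0,0,0,-1,-5,-45,0,0,0,0,-1,-7,-45,0,0,0,0,-1,-7,-46,0,0,0,0,-1,0,0,20,0,0,0,-1,0,0,40,0,0,0,-1,0,0,40,0,0,0,-1,0,0,30,0,0,0,-1,0,0,22,0,0,0,-1,0,0,0,0,0,0]'

```text
t: 25.98
eef_pos: [0.4082, 0.2213, 0.189]
tool_rot: [-0.0, 1.0, 0.019, -0.006]
contact_force: [-0.4, 0.5, -0.1]
gripper_width: 0.418
```

```bash
python3 - <<'E'
from h import *
go(.507,.2250,.1920,.037)
E
```

```text
pos [0.4082 0.2213 0.189 ] turn [-0.     0.012  0.001] shift(after turn) [98.9 -0.  -3. ] F [-0.4  0.5 -0.1] w 0.418
```

Request:
drive_tool --series '[-1,9,0,-2,0,0.01,0,-1,10,0,0,0,0,0,-1,10,0,0,0,0,0,-1,10,0,0,0,0,0,-1,10,0,0,0,0,0,-1,10,0,0,0,0,0,-1,10,0,0,0,0,0,-1,10,0,0,0,0,0,-1,10,0,0,0,0,0,-1,10,0,0,0,0,0,-1,0,0,0,0,0,0]'

```text
t: 27.35
eef_pos: [0.5094, 0.2256, 0.1933]
tool_rot: [-0.001, 1.0, 0.018, 0.002]
contact_force: [0.5, -0.4, -1.7]
gripper_width: 0.417
```

```bash
python3 - <<'E'
from h import *
go(.507,.2250,.1795,.037)
E
```

```text
pos [0.5094 0.2256 0.1933] turn [-0.002 -0.003 -0.001] shift(after turn) [-2.4  0.5 13.8] F [ 0.5 -0.4 -1.7] w 0.417
```

Request:
drive_tool --series '[-1,0,0,5,0,0,0,-1,0,0,5,0,0,0,-1,0,0,4,0,0,0,-1,0,0,0,0,0,0,0.2,0,0,0,0,0,0,1,0,0,0,0,0,0,1,0,0,0,0,0,0,1,0,0,0,0,0,0,1,0,0,-15,0,0,0,1,0,0,-30,0,0,0,1,0,0,-40,0,0,0,1,0,0,-40,0,0,0]'

```text
t: 28.85
eef_pos: [0.5082, 0.2256, 0.3066]
tool_rot: [-0.001, 1.0, 0.019, 0.002]
contact_force: [0.5, 0.6, 0.5]
gripper_width: 1.0
```

```bash
python3 - <<'E'
from h import *
go(.5875,-.0390,.31,.062)
E
```

```text
pos [0.5082 0.2256 0.3066] turn [-0.002 -0.004 -0.025] shift(after turn) [ 62.8 269.1  -3.4] F [0.5 0.6 0.5] w 1.0
```

Request:
drive_tool --series '[1,10,45,0,-0.002,-0.004,-0.025,1,10,45,0,0,0,0,1,10,45,0,0,0,0,1,10,45,0,0,0,0,1,11,43,0,0,0,0,1,11,42,0,0,0,0,1,0,0,0,0,0,0]'

```text
t: 29.72
eef_pos: [0.5862, -0.0402, 0.3047]
tool_rot: [0.001, 1.0, 0.027, -0.0]
contact_force: [-0.3, 0.6, -0.0]
gripper_width: 1.0
```

```bash
python3 - <<'E'
from h import *
np.set_printoptions(precision=4,suppress=True)
go(.5875,-.0395,.1785,.062)
s=cam('scene')
cv2.imwrite('pics/t7.png',np.hstack([cv2.resize(s['pixels'][200:300,170:270],None,fx=4,fy=4,interpolation=cv2.INTER_CUBIC),cv2.resize(s['pixels'][180:280,260:360],None,fx=4,fy=4,interpolation=cv2.INTER_CUBIC)]))
E
```

```text
pos [ 0.5862 -0.0402  0.3047] turn [ 0.002  0.001 -0.007] shift(after turn) [  1.3  -0.6 126.2] F [-0.3  0.6 -0. ] w 1.0
```

View pics/t7.png

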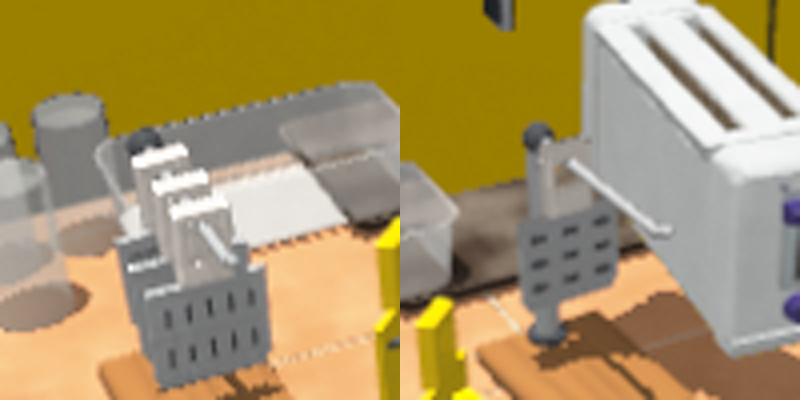

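Three plates hang on the spare peg; the coarse plate (nine teeth) is alone on the crowded one.

Request:
drive_tool --series '[1,1,-1,30,0.002,0,-0.007,1,0,0,30,0,0,0,1,0,0,30,0,0,0,1,0,0,26,0,0,0,1,0,0,10,0,0,0,1,0,0,0,0,0,0,-0.1,0,0,0,0,0,0,-0.3,0,0,0,0,0,0,-1,0,0,0,0,0,0,-1,0,0,0,0,0,0,-1,0,0,0,0,0,0,-1,0,0,0,0,0,0]'

```text
t: 31.28
eef_pos: [0.5872, -0.037, 0.1792]
tool_rot: [0.001, 0.999, 0.033, 0.0]
contact_force: [0.3, -6.0, 1.9]
gripper_width: 0.416
```

```bash
python3 - <<'E'
from h import *
go(.5875,-.0395,.1785,.062)
E
```

```text
pos [ 0.5872 -0.037   0.1792] turn [ 0.002 -0.001  0.004] shift(after turn) [0.2 2.5 0.7] F [ 0.3 -6.   1.9] w 0.416
```

Request:
drive_tool --series '[-1,0,2,-6,0,0,0,-1,0,0,-6,0,0,0,-1,0,0,0,0,0,0,-1,-10,0,0,0,0,0,-1,-15,0,0,0,0,0,-1,-15,0,0,0,0,0,-1,-15,0,0,0,0,0,-1,-15,0,0,0,0,0,-1,-15,0,0,0,0,0,-1,-15,0,0,0,0,0,-1,-10,0,0,0,0,0,-1,0,0,0,0,0,0]'

```text
t: 32.78
eef_pos: [0.4761, -0.0441, 0.1905]
tool_rot: [-0.001, 0.999, 0.034, -0.001]
contact_force: [0.3, 0.2, -1.1]
gripper_width: 0.418
```

```bash
python3 - <<'E'
from h import *
go(.432,-.048,.1925,.062)
E
```

```text
pos [ 0.4761 -0.0441  0.1905] turn [-0.001  0.001  0.007] shift(after turn) [-44.2   1.1  -2. ] F [ 0.3  0.2 -1.1] w 0.418
```

Request:
drive_tool --series '[-1,-9,1,-1,0,0,0,-1,-10,0,-1,0,0,0,-1,-10,0,0,0,0,0,-1,-10,0,0,0,0,0,-1,-5,0,0,0,0,0,-1,0,0,0,0,0,0,-1,0,0,-20,0,0,0,-1,0,0,-40,0,0,0,-1,0,0,-40,0,0,0,-1,0,0,-20,0,0,0,-1,0,0,0,0,0,0]'

```text
t: 34.15
eef_pos: [0.4341, -0.0481, 0.3138]
tool_rot: [-0.0, 0.999, 0.034, 0.001]
contact_force: [1.0, -0.4, -1.2]
gripper_width: 0.419
```

```bash
python3 - <<'E'
from h import *
np.set_printoptions(precision=4,suppress=True)
t=cam('top','top8.png');s=cam('scene','scene8.png')
def white(c,box,th):
    x0,y0,x1,y1=box; k=(c['pixels'][y0:y1,x0:x1].min(2)>th).astype(np.uint8)
    n,l,st,ce=cv2.connectedComponentsWithStats(k)
    return [(ce[i]+[x0,y0],st[i,4]) for i in range(1,n) if st[i,4]>60]
w=white(t,(335,262,415,320),150); 
for u,a in w: print(u,a,onz(t,u,.095))
go(.4345,-.2630,.31,.352)
cv2.imwrite('pics/t8.png',np.hstack([cv2.resize(t['pixels'][230:330,330:430],None,fx=5,fy=5,interpolation=cv2.INTER_CUBIC),cv2.resize(s['pixels'][160:280,310:370],None,fx=5,fy=500/120,interpolation=cv2.INTER_CUBIC)]))
E
```

```text
[353.4356 283.0123] 163 [ 0.4161 -0.2073  0.095 ]
[390.655  285.0702] 171 [ 0.4544 -0.3114  0.095 ]
pos [ 0.4326 -0.0482  0.3117] turn [-0.002  0.002 -0.283] shift(after turn) [-72.3 202.3   1.7] F [ 0.5 -0.5 -2.6] w 0.414
```

View pics/t8.png

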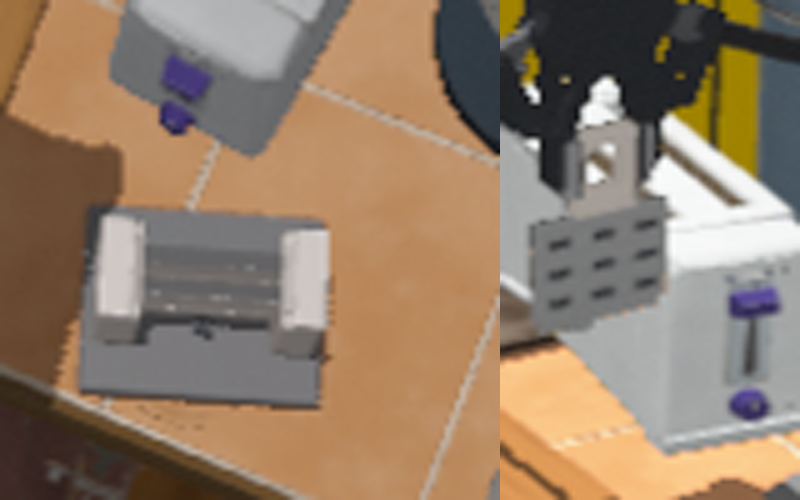

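Request:
drive_tool --series '[-1,0,0,0,0,0,-0.142,-1,0,0,0,0,0,-0.141,-1,-14,40,0,0,0,0,-1,-14,40,0,0,0,0,-1,-14,40,0,0,0,0,-1,-14,40,0,0,0,0,-1,-15,40,0,0,0,0,-1,0,0,0,0,0,0,-1,0,0,0,0,0,0]'

```text
t: 35.38
eef_pos: [0.4349, -0.2594, 0.3107]
tool_rot: [-0.002, 0.985, 0.175, -0.001]
contact_force: [-0.3, 1.1, -0.7]
gripper_width: 0.414
```

```bash
python3 - <<'E'
from h import *
np.set_printoptions(precision=4,suppress=True)
t=cam('top','top9.png');s=cam('scene','scene9.png')
for n,u in dict(fl=(347.6,271.2),br=(394.2,311.2),bl=(346,308.2)).items(): print(n,onz(t,u,.014))
go(.435,-.2625,.222,.353)
d=cv2.absdiff(t['pixels'],cv2.imread('pics/top1.png')).max(2)[270:318,342:400]; print('diff top vs earlier over slicer',(d>40).sum())
E
```

```text
fl [ 0.4655 -0.1721  0.014 ]
br [ 0.4047 -0.3529  0.014 ]
bl [ 0.3544 -0.2131  0.014 ]
pos [ 0.4353 -0.2589  0.3115] turn [-0.003  0.001  0.001] shift(after turn) [-1.5  3.3 89.5] F [-0.2  0.1 -1.3] w 0.416
diff top vs earlier over slicer 345
```

Request:
drive_tool --series '[-1,-1,3,30,-0.003,0,0,-1,0,0,30,0,0,0,-1,0,0,30,0,0,0,-1,0,0,0,0,0,0,-1,0,0,0,0,0,0]'

```text
t: 36.1
eef_pos: [0.4361, -0.2631, 0.2233]
tool_rot: [0.001, 0.984, 0.176, 0.0]
contact_force: [1.1, 0.4, -0.8]
gripper_width: 0.418
```

```bash
python3 - <<'E'
from h import *
np.set_printoptions(precision=4,suppress=True)
t=cam('top','top10.png');s=cam('scene','scene10.png')
go(.435,-.2625,.212,.353)
f=lambda i:cv2.resize(i,None,fx=4.6,fy=4.6,interpolation=cv2.INTER_CUBIC)
a=cv2.imread('pics/top1.png')
cv2.imwrite('pics/t10.png',np.vstack([np.hstack([f(a[262:322,340:410]),f(t['pixels'][262:322,340:410])]),np.hstack([f(cv2.imread('pics/scene1.png')[200:270,365:435]),f(s['pixels'][200:270,365:435])])]))
E
```

```text
pos [ 0.4363 -0.2636  0.2236] turn [ 0.003 -0.001 -0.001] shift(after turn) [-0.8 -1.4 11.6] F [ 0.1 -0.6 -1.3] w 0.417
```

View pics/t10.png

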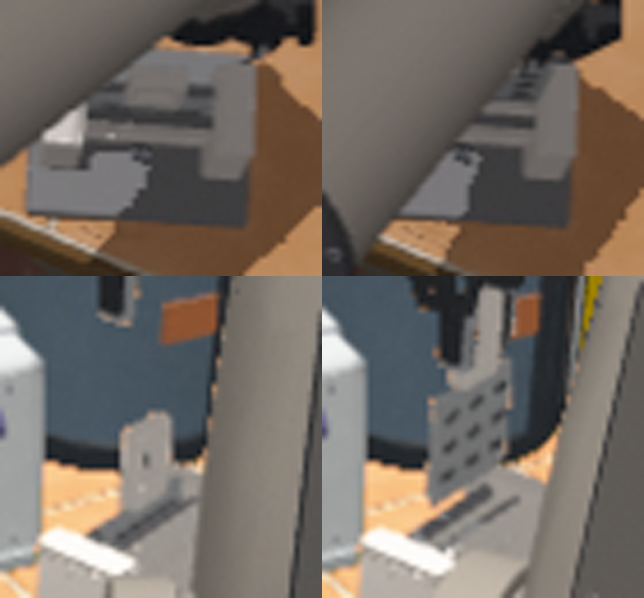

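The slicer hasn't moved (foot corner at the same pixel in both views). Lowering into the slot.

Request:
drive_tool --series '[-1,-1,-1,10,0,0,0,-1,0,0,8,0,0,0,-1,0,0,6,0,0,0,-1,0,0,6,0,0,0,-1,0,0,6,0,0,0,-1,0,0,6,0,0,0]'

```text
t: 36.95
eef_pos: [0.4341, -0.263, 0.1797]
tool_rot: [0.001, 0.985, 0.175, -0.0]
contact_force: [-0.9, 0.6, -0.2]
gripper_width: 0.418
```

```bash
python3 - <<'E'
from h import *
go(.435,-.2625,.141,.353)
E
```

```text
pos [ 0.4341 -0.263   0.1797] turn [ 0.001  0.    -0.001] shift(after turn) [ 1.  -0.1 38.7] F [-0.9  0.6 -0.2] w 0.418
```

Request:
drive_tool --series '[-1,0,0,6,0,0,0,-1,0,0,6,0,0,0,-1,0,0,6,0,0,0,-1,0,0,6,0,0,0,-1,0,0,6,0,0,0,-1,0,0,4,0,0,0,-1,0,0,2,0,0,0,-1,0,0,0,0,0,0]'

```text
t: 37.95
eef_pos: [0.434, -0.263, 0.1441]
tool_rot: [0.001, 0.985, 0.175, -0.0]
contact_force: [0.0, 0.6, -0.9]
gripper_width: 0.414
```

```bash
python3 - <<'E'
from h import *
go(.435,-.2625,.1305,.353)
E
```

```text
pos [ 0.434  -0.263   0.1441] turn [ 0.001  0.    -0.001] shift(after turn) [ 1.1 -0.1 13.6] F [ 0.   0.6 -0.9] w 0.414
```

Request:
drive_tool --series '[-1,0,0,2,0,0,0,-1,0,0,2,0,0,0,-1,0,0,2,0,0,0,-1,0,0,2,0,0,0,-1,0,0,2,0,0,0,-1,0,0,2,0,0,0,-1,0,0,0,0,0,0]' --force 70

```text
t: 38.83
eef_pos: [0.4343, -0.2631, 0.1325]
tool_rot: [0.001, 0.985, 0.175, 0.0]
contact_force: [-1.5, -0.0, 3.6]
gripper_width: 0.412
```

```bash
python3 - <<'E'
from h import *
go(.435,-.2625,.1305,.353)
E
```

```text
pos [ 0.4343 -0.2631  0.1325] turn [ 0.002  0.    -0.001] shift(after turn) [ 0.9 -0.3  2. ] F [-1.5 -0.   3.6] w 0.412
```

Request:
drive_tool --series '[-1,0,0,2,0,0,0,-1,0,0,1,0,0,0,-1,0,0,1,0,0,0,-1,0,0,0,0,0,0]'

```text
t: 39.33
eef_pos: [0.4349, -0.263, 0.1302]
tool_rot: [0.001, 0.985, 0.175, 0.0]
contact_force: [-5.6, 3.0, 22.3]
gripper_width: 0.41
```

Request:
drive_tool --series '[-1,0,0,1,0,0,0,-1,0,0,1,0,0,0,-1,0,0,0,0,0,0]'

```text
t: 39.7
eef_pos: [0.4356, -0.2629, 0.13]
tool_rot: [0.002, 0.985, 0.175, 0.0]
contact_force: [-9.0, 5.3, 40.2]
gripper_width: 0.411
```

Request:
drive_tool --series '[-1,0,0,-3,0,0,0,-1,0,0,-1,0,0,0,0.2,0,0,0,0,0,0,1,0,0,0,0,0,0,1,0,0,0,0,0,0,1,0,0,0,0,0,0,1,0,0,-15,0,0,0,1,0,0,-30,0,0,0,1,0,0,-30,0,0,0,-1,0,0,0,0,0,0,-1,0,0,0,0,0,0,-1,0,0,0,0,0,0]'

```text
t: 41.2
eef_pos: [0.4334, -0.2627, 0.2044]
tool_rot: [0.0, 0.985, 0.175, -0.001]
contact_force: [0.0, -0.4, 0.3]
gripper_width: 0.381
```

```bash
python3 - <<'E'
from h import *
go(.435,-.2625,.18,.353)
E
```

```text
pos [ 0.4334 -0.2627  0.2044] turn [-0.     0.001 -0.001] shift(after turn) [ 1.6  0.4 24.4] F [ 0.  -0.4  0.3] w 0.381
```

Now a touch check (and press) on the plate's top with shut fingers: flush means contact at TCP z ≈ 0.171.

Request:
drive_tool --series '[-1,1,0,0,0,0,0,-1,0,0,0,0,0,0,-1,0,0,0,0,0,0,-1,0,0,10,0,0,0,-1,0,0,8,0,0,0,-1,0,0,6,0,0,0,-1,0,0,4,0,0,0,-1,0,0,3,0,0,0,-1,0,0,2,0,0,0,-1,0,0,1,0,0,0,-1,0,0,0,0,0,0]'

```text
t: 42.58
eef_pos: [0.435, -0.2627, 0.1712]
tool_rot: [0.001, 0.985, 0.175, -0.0]
contact_force: [0.1, 0.7, -0.8]
gripper_width: -0.001
```

Request:
drive_tool --series '[-1,0,0,1,0,0,0,-1,0,0,1,0,0,0,-1,0,0,1,0,0,0,-1,0,0,0,0,0,0]'

```text
t: 43.08
eef_pos: [0.4377, -0.2631, 0.1709]
tool_rot: [0.002, 0.985, 0.175, 0.002]
contact_force: [-0.8, 2.0, 17.4]
gripper_width: 0.001
```

Request:
drive_tool --series '[-1,0,0,-4,0,0,0,-1,0,0,-20,0,0,0,-1,0,0,-40,0,0,0,-1,0,0,-40,0,0,0,-1,-30,45,0,0,0,0,-1,-30,45,0,0,0,0,-1,-30,45,0,0,0,0,-1,-30,45,0,0,0,0,-1,-30,45,0,0,0,0,-1,-30,45,0,0,0,0,-1,0,0,0,0,0,0,-1,0,0,0,0,0,0]'

```text
t: 44.58
eef_pos: [0.3592, -0.5772, 0.2719]
tool_rot: [-0.0, 0.985, 0.175, -0.0]
contact_force: [0.1, 1.3, 0.2]
gripper_width: 0.0
```

```bash
python3 - <<'E'
from h import *
np.set_printoptions(precision=4,suppress=True)
t=cam('top','top11.png');s=cam('scene','scene11.png')
go(.435,-.2625,.212,.353)
f=lambda i:cv2.resize(i,(400,290),interpolation=cv2.INTER_CUBIC)
T,S=t['pixels'],s['pixels']
cv2.imwrite('pics/t11.png',np.vstack([np.hstack([f(T[262:322,340:420]),f(S[205:275,355:450])]),np.hstack([f(T[140:350,160:470]),f(S[200:300,170:310])])]))
E
```

```text
pos [ 0.36   -0.5764  0.2726] turn [ 0.001 -0.     0.001] shift(after turn) [ 178.9 -268.7   60.6] F [ 0.4  0.8 -0.1] w -0.007
```

View pics/t11.png

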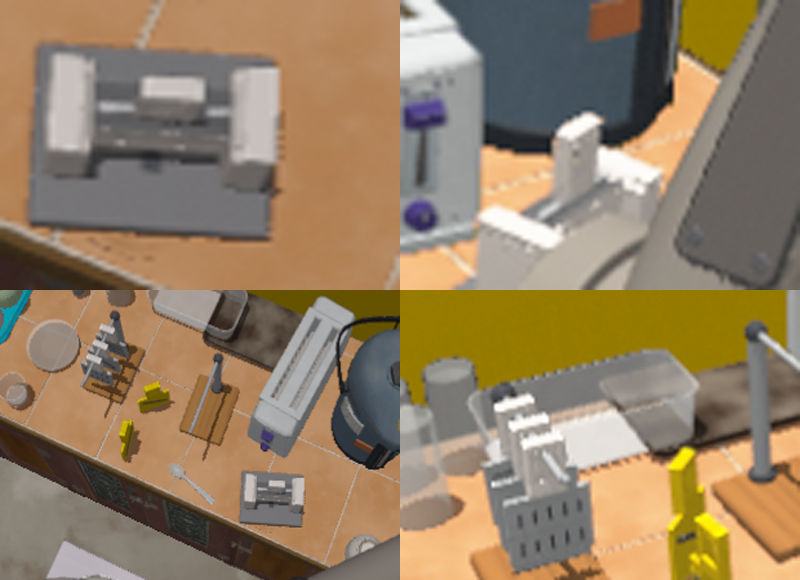

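All in place: three plates are on the spare peg, the crowded peg is empty, and the coarse plate is flush and upright in the slicer. The cup and mug are untouched.

```bash
python3 -c "
from station import bot
print(bot.hand_in())"
```

```text
the job is handed in; nothing more can be done
None
```

The slicer is changed over to the coarse plate, and the job was handed in at about 45 s of the 210 s limit.

- **Spare hook:** The old plate, front plate 3 (slanting blade) and front plate 4 (two rows of teeth) hang there, in that order from the post. Front plates 1 and 2 were not present at the start. The old plate was hung first.
- **Coarse plate:** I set it in the slot and pressed until it met a hard stop at 40 N. A separate touch on its top met it at TCP height 0.1709 m, against 0.171 m expected for fully home.
- **Last pictures:** They showed three plates on the spare hook, the crowded hook empty and the coarse plate upright in the slicer. I saw no shift of the slicer. The cup, the mug and the yellow pieces were standing as before, and the arm was clear of everything.

No check failed. The catch has no reading, so "fully home" rests on the hard stop and the touch height. The pictures were too coarse to show the shoulders flush to the millimetre.

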